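Lock the pressure cap onto a motorcycle radiator

TASK

The small motorcycle radiator clamped in the vise still needs its pressure cap. Take the cap from the bench and fit it over the filler neck so that its two ears drop through the gaps in the brass collar, feeling for the gaps if need be; then press it down against its spring, turn it clockwise under the collar until it meets the stop, and let it go locked on. Be gentle: the thin neck must never take more than about 60 N, and the spray can, the carton and the hose clip must stay as they are.

Things in the scene. Friction and masses are not known exactly. Their poses are not given: they have to be found in the camera images.
- cap: Radiator pressure cap standing upright on the bench on its valve, 70 g, same after half a turn. Aluminium shell 53 mm wide, inner radius 23.8 mm, 11 mm deep; origin: centre of the shell's lower edge, z up. Flat top 14 mm above the origin. The valve (23 mm wide, foot 20 mm) hangs 16 mm below the origin; its spring yields 12 mm upwards at 2 N per mm, no preload.
- cap_bar (a point): Middle of the red grip bar on the cap, 24 mm above the cap's origin. The bar is 46 mm long (along the cap's x axis), 12 mm thick (y) and 20 mm high, top 34 mm above the cap's origin: grip it across its 12 mm.
- cap_ear (a point): One of the cap's two ears, at +x (the other is opposite, at -x), so both lie under the ends of the bar. They point inwards from the shell's lower edge to 18.6 mm from the axis, are 2.5 mm thick (0 to 2.5 mm above the cap's origin) and 34 degrees wide.
- neck_mouth (a point): Centre of the filler neck's rim, 248 mm above the bench; axes of the radiator. Upright tube, bore 27 mm, outside 33 mm, with a brass collar 44 mm wide flush with the rim. Two opposite gaps in it, 56 degrees wide, lie roughly at +x and -x, but it was set by eye, up to 23 degrees off either way: not in these axes; look from above or feel. On the collar, the cap's origin is level with the rim.
- neck_seat (a point): Valve seat inside the neck, on its axis, 18 mm below the rim. With the ears in the gaps the valve meets it when the cap's origin is 2 mm below the rim; from there the spring must be pressed. At 11 mm below the rim (18 N) the cap's top lands on the rim, hard.
- neck_lock (a point): Where the cap's origin rests when locked, on the axis 6 mm below the rim. Clockwise from above each gap is followed by a tooth (ears pass only with the origin 8.5 mm or more below the rim, 13 N), the locking seat (there the spring lifts the cap to this point and the tooth stops it turning back), then an end stop, met some 63 degrees clockwise from mid-gap. A stop bars the other way.
- radiator: Radiator upright in a dark drill-press vise, one fixed piece; origin on the bench under its middle. 210 mm wide (along y), 36 mm thick (x; hose stubs reach 47 mm to +x), 36 to 213 mm above the bench; the neck stands on the top tank 45 mm towards +y, with a thin spigot to -y. The vise reaches 150 mm to -x, 105 mm to +x, 67 mm to either side and is 75 mm high.
- spray: Blue spray can, upright, 66 mm in diameter, 190 mm high; origin at the centre of its foot. Leave it alone.
- carton: Small cardboard carton, 75 mm (x) by 58 mm (y), 50 mm high; origin at the centre of its underside. Leave it alone.
- clip: Steel hose clip lying flat: ring 44 mm in diameter, 12 mm high, with its screw at +y; origin at the centre of the ring's underside. Leave it alone.
Mind the look-alikes: they are no part of the job. What is meant by the cap is not green, and is the larger of those in its own colour.

How it is judged:
On the way, in this order (a step that is already met when the one before it is completed fails the run):
1. the cap is lifted off the bench (height (world z) of cap above 0.1 m), for 0.1 s.
2. the cap is over the filler neck with its ears down in the gaps of the collar (horizontal distance between cap and neck_mouth below 0.005 m and z of cap in the frame of neck_mouth below -0.0018 m and angle between cap's own z axis and vertical below 0.12 rad), for 0.1 s.
At the end, for the whole second after the job is handed in: The cap is locked on the neck and let go: its origin within 4 mm of the neck's axis and held by the spring in the locking seat, 4.7 to 7.5 mm below the rim (not standing on the collar or loose in the gaps, and not jammed under a tooth), upright within 0.08 rad and at rest (horizontal distance between cap and neck_mouth below 0.004 m and z of cap in the frame of neck_mouth between -0.0075 and -0.0047 m and angle between cap's own z axis and vertical below 0.08 rad and linear speed of cap below 0.01 m/s); the robot touches nothing.
It fails at once if the cap is forced: more than 60 N between cap and radiator (contact force between cap and radiator above 60 N).
It fails at once if the spray can is shifted by 20 mm or tipped (distance of spray from where it was at the start of the episode above 0.02 m or angle between spray's own z axis and vertical above 0.3 rad).
It fails at once if the carton is shifted by 20 mm (distance of carton from where it was at the start of the episode above 0.02 m).
It fails at once if the hose clip is shifted by 20 mm (distance of clip from where it was at the start of the episode above 0.02 m).
It also fails if it takes over 72 s, if anything falls off the work surface, if the arm or the gripper's body presses on something with over 40 N, if the wrist force passes 120 N, or if a joint passes its speed limit or range.

ROBOT

A 6-joint arm with a two-finger parallel gripper is mounted at the origin on the work surface. World frame = base frame: x ahead of the robot, y to its left, z up, the work surface at z = 0. Lengths are in m, angles in rad, forces in N, time in s.
With the tool pointing down it reaches from about 0.35 to 0.775 m from the base axis. Payload 5.5 kg.
Tool frame: the origin (TCP) lies on the centre line of the jaws, within the pads' length; the fingertips stand 11 mm ahead of it and the grasp point (between the pads) lies 8 mm behind it (env.tip_extent is the distance from the TCP to the fingertips, in m); z points along the fingers, y is the line along which they close (so a half turn about z gives the same grasp; the last joint's range is limited). The gripper opens to 85 mm and grips with 20 to 120 N. Pads are 22 mm wide; open, the fingers measure 114 mm over their backs; the gripper's body (76 mm by 85 mm) begins 54 mm behind the grasp point. The pads swing forward as they close: fully open they stand 13 mm farther back than shut.
Start: joints at [-1.426, 0.313, 0.046, 1.304, 0, 1.431], TCP at [0.162, -0.552, 0.242] pointing down, gripper open.
Joint ranges: [-2.76, 2.76], [-0.86, 1.69], [-1.03, 1.26], [-2.2, 2.34], [-1.47, 1.5], [-3.14, 3.14]. Speed limits (rad/s): [2.57, 2.57, 3.14, 3.14, 3.14, 3.14].

INTERFACE

Orientations are given as a unit quaternion [w, x, y, z].
In Python, from workcell import env gives the robot as it stands.
- The arm moves only by the shell command python3 -m jog 'ROWS' [FORCE]. ROWS is JSON, a list of rows, each a list of 5 numbers: the gripper's target within -1 to 1 (shut at 1, half-way at 0, fully open at -1), then the shift along the tool's x, y, z in m, then the turn about the tool's z in degrees. In form: [[fingers, tx, ty, tz, turn], ...]. A call has 1 to 5 rows; each row shifts and turns the commanded pose from where the row before left it, along the tool's axes as they then stand; what a row does not reach is not made up. A row lasts 1/12 s, in which the tool goes at most 41.7 mm and 7.16 degrees, less where a joint would pass 70% of its speed; a pose out of reach is approached as far as the arm can. A call is refused whole if a number of a shift passes 0.0417 or a number of a turn 7.16, either way. A call with a gripper value outside its range is refused whole. The fingers move at their own pace and stop on an object; FORCE is the grip in N (left out, the last holds). Time passes only in rows, so rows that do not move let the fingers close. It gives the time, the measured TCP pose, the force, the opening and the grip force at its end, in the units of the state.
- env.get_state(): the state, without advancing time (a new reading comes with each control period).
- env.read_camera(name): name is "side" or "top"; returns a dict with "img" (384x512x3 uint8, red, green, blue), "fov_y" (degrees; the focal length in pixels is half the picture's height over the tangent of half this angle, whatever the lens; pixels are square), "cx", "cy" (the principal point, pixels), "T" (4x4, takes a point from camera to world coordinates). Camera axes: x right, y up, looking along -z (the intrinsics and any distortion apply to the point x, -y, -z); pixel columns grow to the right and rows downward; lengths in m; the calibration is good to about 2 mm. A picture is of the moment at which its call begins. There is no depth.
- env.hand_in(): hands the job in; it is judged then, once.
The state is a dict: "clock": time; "joint_pos": joint angles; "qvel": joint speeds; "tau": joint torques, N m; "tcp_pos": TCP position; "orientation": TCP orientation; "wrist_force": force on the tool from outside, world axes, zero at the start; "ft_torque": the same for the moment, N m; "finger_gap": finger opening in m; "grip_force": force on a finger pad.
Only numpy, scipy, OpenCV 4.12 (cv2) and the standard library are available. Lean on these libraries where they do the work, as an engineer would, in place of code of your own. Each camera call takes 0.05 s, during which the arm holds its last target. There are 200 camera calls.

## Working session

There is one attempt and no reset: what is moved stays moved. The work goes in short steps, Python scripts to look and compute and a shell command to move; the robot and the scene stay as the last step left them, time stands still between calls to the robot, and variables do not carry over. Pictures are saved under pics/ and viewed, at most 10 in all, crops included, and the job is handed in when it is done.

```bash
mkdir -p pics; ls
python3 - <<'E'
from workcell import env
import cv2
for n in("top","side"):
    r=env.read_camera(n); cv2.imwrite(f"pics/{n}0.png",r["img"][:,:,::-1])
    print(n,{k:v for k,v in r.items() if k!="img"})
print(env.get_state())
E
```

```text
pics
top {'fov_y': 54.323613133794005, 'cx': 257.5312524880931, 'cy': 189.82785930810206, 'T': array([[-0.01636117,  0.98625674, -0.1644079 ,  0.43243044],
       [-0.9997881 , -0.01408277,  0.01501437,  0.0186774 ],
       [ 0.01249271,  0.16461872,  0.98627816,  0.94709277],
       [ 0.        ,  0.        ,  0.        ,  1.        ]])}
side {'fov_y': 50.11663823271907, 'cx': 250.01539214974466, 'cy': 194.52118140603298, 'T': array([[-0.95961862,  0.19153489, -0.20602544,  0.37582246],
       [-0.28079417, -0.60811535,  0.7425297 ,  0.68256391],
       [ 0.01693311,  0.77039607,  0.63734069,  0.72173127],
       [ 0.        ,  0.        ,  0.        ,  1.        ]])}
{'clock': 0.1, 'joint_pos': array([-1.42557877e+00,  3.13900929e-01,  4.51138860e-02,  1.30360118e+00,
       -1.04241730e-05,  1.43124256e+00]), 'qvel': array([ 0.00025793, -0.00067032,  0.00316186, -0.00158873, -0.00034624,
       -0.00159199]), 'tau': array([ 3.59522746e-03, -4.81723773e+01,  2.99245566e+01,  1.25214615e-02,
       -1.56299848e-04,  1.47813904e-05]), 'tcp_pos': array([ 0.16149013, -0.55141071,  0.2415206 ]), 'orientation': array([-7.95929262e-04,  9.89879962e-01,  1.41904992e-01, -7.46609863e-06]), 'wrist_force': array([-0.60152427,  0.64033672, -0.43371041]), 'ft_torque': array([-0.02804792,  0.01320364, -0.02671203]), 'grip_force': 0.0, 'finger_gap': 0.08551402897136755}
```

View pics/top0.png

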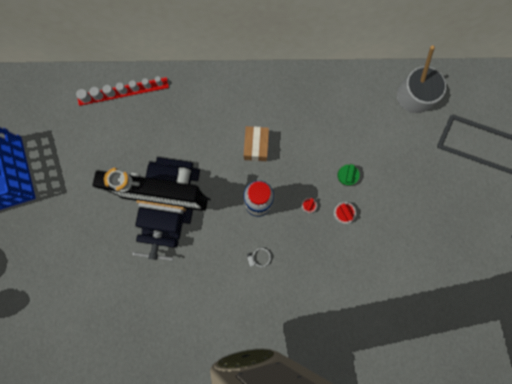

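View pics/side0.png

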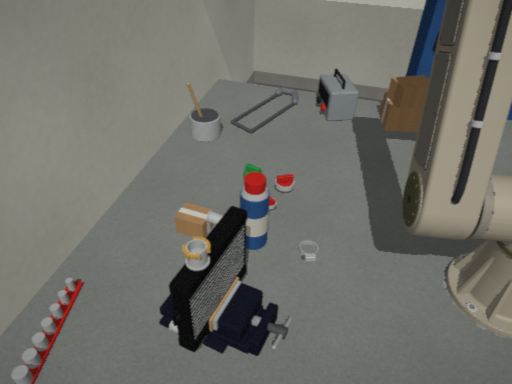

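The top view shows the larger red cap at (345,212), a smaller red decoy at (309,205) and a green one at (348,175). The neck is at (117,180), the can at (258,195) and the clip at (260,257). In the side view the neck is at (197,250) and the cap at (285,182).

```bash
cat > h.py <<'E'
import numpy as np,cv2
from workcell import env
def proj(r,p):
    T=r["T"]; q=(np.atleast_2d(p)-T[:3,3])@T[:3,:3]; f=192/np.tan(np.radians(r["fov_y"]/2))
    return np.c_[r["cx"]+f*q[:,0]/-q[:,2], r["cy"]-f*q[:,1]/-q[:,2]]
def ray(r,uv,z):
    T=r["T"]; f=192/np.tan(np.radians(r["fov_y"]/2))
    d=T[:3,:3]@np.array([(uv[0]-r["cx"])/f,-(uv[1]-r["cy"])/f,-1]); o=T[:3,3]
    return o+d*(z-o[2])/d[2]
def crop(r,u,v,w,h,s): 
    return cv2.resize(r["img"][v:v+h,u:u+w,::-1],None,fx=s,fy=s,interpolation=cv2.INTER_CUBIC)
E
python3 - <<'E'
from h import *
t=env.read_camera("top"); s=env.read_camera("side")
a=crop(t,322,190,50,37,8); b=crop(t,92,162,50,37,8); c=crop(s,172,227,50,37,8); d=crop(s,260,165,50,37,8)
cv2.imwrite("pics/c1.png",np.vstack([np.hstack([a,b]),np.hstack([d,c])]))
for n,uv,z in(("cap",(345,212),.045),("small",(309,205),.03),("neck",(117,180),.248),("can",(258,190),.19),("clip",(260,257),.006),("green",(348,175),.03)): print(n,ray(t,uv,z).round(4))
for n,uv,z in(("cap",(285,182),.04),("neck",(197,244),.248)): print(n,ray(s,uv,z).round(4))
E
```

```text
cap [ 0.5252 -0.2065  0.045 ]
small [ 0.5455 -0.1219  0.03  ]
neck [0.5716 0.2738 0.248 ]
can [0.5583 0.0062 0.19  ]
clip [0.4206 0.001  0.006 ]
green [ 0.6198 -0.2229  0.03  ]
cap [ 0.5207 -0.1913  0.04  ]
neck [0.5743 0.2731 0.248 ]
```

View pics/c1.png

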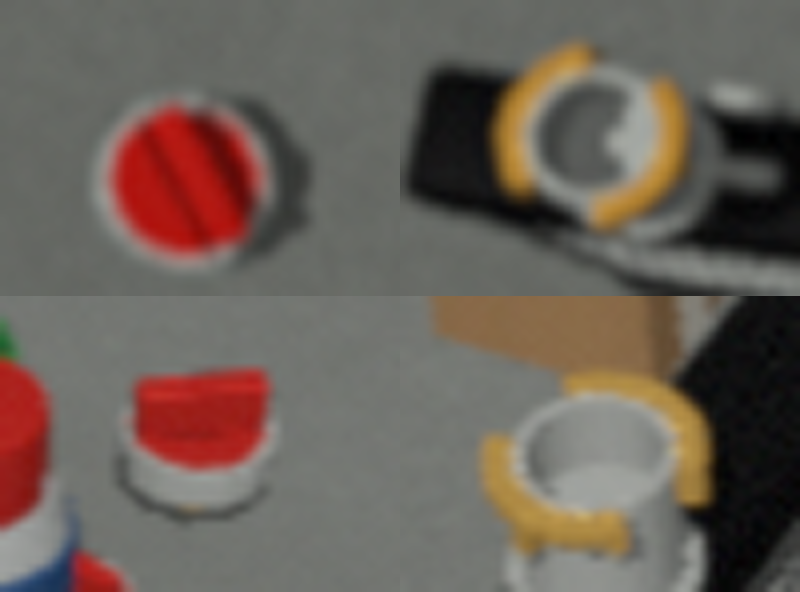

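The crops show the cap bar running along about (178,108)–(245,235) in the top view. The collar gaps are centred at about (628,65) and (553,208) around (590,137). I'll compute poses from these and check them with overlays.

```bash
cat > ov.py <<'E'
from h import *
def circ(c,z,r,a=np.linspace(0,2*np.pi,60)): return np.c_[c[0]+r*np.cos(a),c[1]+r*np.sin(a),np.full(len(a),z)]
def bar(c,z,th,L=.046,W=.012):
    k=np.array([[1,1],[1,-1],[-1,-1],[-1,1],[1,1]])*[L/2,W/2]; R=np.array([[np.cos(th),-np.sin(th)],[np.sin(th),np.cos(th)]])
    return np.c_[k@R.T+c,np.full(5,z)]
def draw(im,r,u,v,s,P,col):
    q=((proj(r,P)-[u,v]+.5)*s).astype(np.int32); cv2.polylines(im,[q.reshape(-1,1,2)],False,col,1,cv2.LINE_AA)
def show(t,s,cap,th,z0,nk,g,fn):
    R=[]
    for r,(u,v),(u2,v2) in((t,(322,190),(92,162)),(s,(260,165),(172,227))):
        a=crop(r,u,v,50,37,8); b=crop(r,u2,v2,50,37,8)
        draw(a,r,u,v,8,circ(cap,z0+.014,.0265),(255,0,0)); draw(a,r,u,v,8,circ(cap,z0,.0265),(255,0,255)); draw(a,r,u,v,8,bar(cap,z0+.034,th),(0,255,255))
        draw(b,r,u2,v2,8,circ(nk,.248,.0135),(255,0,0))
        for k in(0,np.pi): draw(b,r,u2,v2,8,circ(nk,.248,.022,g+k+np.radians(np.linspace(28,152,30))),(0,0,255))
        R.append(np.hstack([a,b]))
    cv2.imwrite(fn,np.vstack(R))
E
python3 - <<'E'
from ov import *
t=env.read_camera("top"); s=env.read_camera("side")
px=lambda x,y,u,v:((x+.5)/8-.5+u,(y+.5)/8-.5+v)
c=ray(t,px(185,180,322,190),.025); 
e=[ray(s,px(138,93,260,165),.05),ray(s,px(266,84,260,165),.05)]
print("cap top",c,"side bar",e,"mid",(e[0]+e[1])/2,"len",np.linalg.norm(e[0]-e[1]))
th=np.arctan2(*(e[0]-e[1])[1::-1]); 
b=[ray(t,px(*p,322,190),.05) for p in((172,112),(230,235))]; print("bar top",b,np.degrees(np.arctan2(*(b[0]-b[1])[1::-1])),np.degrees(th))
n=ray(t,px(190,137,92,162),.248); g=[ray(t,px(*p,92,162),.248) for p in((228,65),(153,208))]
n2=ray(s,px(597-400,458-296,172,227),.248)
ga=np.arctan2(*(g[0]-g[1])[1::-1]); print("neck",n,n2,"gap",np.degrees(ga))
cap=(c+(e[0]+e[1])/2)[:2]/2
show(t,s,cap,th,.016,((n+n2)/2)[:2],ga,"pics/o1.png"); print(cap)
E
```

```text
cap top [ 0.52712841 -0.21068638  0.025     ] side bar [array([ 0.54542558, -0.19694662,  0.05      ]), array([ 0.50487446, -0.21514908,  0.05      ])] mid [ 0.52515002 -0.20604785  0.05      ] len 0.04444910070276007
bar top [array([ 0.54527971, -0.20165259,  0.05      ]), array([ 0.50775639, -0.2171357 ,  0.05      ])] 22.42232793447059 24.174199866220267
neck [0.57420748 0.27711151 0.248     ] [0.57325102 0.27907219 0.248     ] gap -25.14390136902623
[ 0.52613922 -0.20836712]
```

View pics/o1.png

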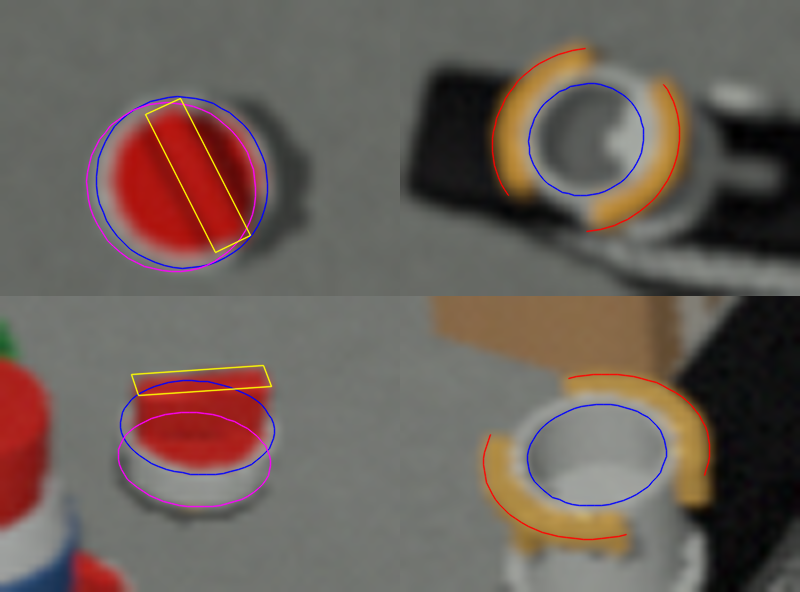

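The overlay agrees to about 1 mm. The neck is at about (0.574, 0.277) with the gaps at −26°. The cap is at about (0.526, −0.2085) with its bar at 24.5°. Because of the j6 range I'll grasp with the tool's x axis flipped (yaw 204.5°).

```bash
cat > go.py <<'E'
import sys,numpy as np
from workcell import env
from scipy.spatial.transform import Rotation as R
s=env.get_state(); q=s["orientation"]; M=R.from_quat(np.r_[q[1:],q[0]]).as_matrix(); p=s["tcp_pos"]
print("t%.2f"%s["clock"],"tcp",p.round(4),"yaw %.1f"%np.degrees(np.arctan2(M[1,0],M[0,0])),"tilt",M[:2,2].round(3),"j",s["joint_pos"].round(2),"F",s["wrist_force"].round(1),"M",s["ft_torque"].round(2),"gap %.4f grip %.0f"%(s["finger_gap"],s["grip_force"]))
if len(sys.argv)>3: print("tool shift",(M.T@(np.array(sys.argv[1:4],float)-p)).round(4))
E
A='python3 -m jog'
for i in 1; do
$A '[[-1,0,0,0,-7.16],[-1,0,0,0,-7.16],[-1,0,0,0,-7.16],[-1,0,0,0,-7.16],[-1,0,0,0,-7.16]]'
$A '[[-1,0,0,0,-7.16],[-1,0,0,0,-7.16],[-1,0,0,0,-7.16],[-1,0,0,0,-7.16],[-1,0,0,0,-7.16]]'
$A '[[-1,0,0,0,-7.16],[-1,0,0,0,-7.16],[-1,0,0,0,-7.16],[-1,0,0,0,-7.16],[-1,0,0,0,-7.16]]'
$A '[[-1,0,0,0,-7.16],[-1,0,0,0,-7.16],[-1,0,0,0,-7.16],[-1,0,0,0,-7.16],[-1,0,0,0,-7.16]]'
$A '[[-1,0,0,0,-7.16],[-1,0,0,0,-7.16],[-1,0,0,0,-7.16],[-1,0,0,0,-7.16],[-1,0,0,0,-7.16]]'
$A '[[-1,0,0,0,-7.16],[-1,0,0,0,-2],[-1,0,0,0,0],[-1,0,0,0,0]]'
done
python3 go.py 0.526 -0.2085 0.16
```

```text
clock: 0.72
tcp_pos: [0.1615, -0.5518, 0.2422]
orientation: [-0.0, 0.897, 0.442, 0.0]
wrist_force: [-0.1, 0.9, -1.2]
finger_gap: 0.0855
grip_force: 0.0
clock: 1.13
tcp_pos: [0.1615, -0.5518, 0.2423]
orientation: [-0.0, 0.718, 0.696, 0.0]
wrist_force: [0.0, 0.6, -1.4]
finger_gap: 0.0853
grip_force: 0.0
clock: 1.55
tcp_pos: [0.1615, -0.5518, 0.2422]
orientation: [-0.0, 0.469, 0.883, 0.0]
wrist_force: [-0.1, -0.6, 0.1]
finger_gap: 0.0854
grip_force: 0.0
clock: 1.97
tcp_pos: [0.1615, -0.5518, 0.2422]
orientation: [-0.0, 0.175, 0.985, 0.0]
wrist_force: [-0.0, -0.5, -0.1]
finger_gap: 0.0853
grip_force: 0.0
clock: 2.38
tcp_pos: [0.1615, -0.5518, 0.2422]
orientation: [-0.0, -0.136, 0.991, 0.0]
wrist_force: [-0.5, 0.2, -0.1]
finger_gap: 0.0853
grip_force: 0.0
clock: 2.72
tcp_pos: [0.1616, -0.5518, 0.2423]
orientation: [0.0, -0.211, 0.977, -0.0]
wrist_force: [-0.5, -0.3, 0.6]
finger_gap: 0.0855
grip_force: 0.0
t2.72 tcp [ 0.1616 -0.5518  0.2423] yaw -155.6 tilt [ 0. -0.] j [-1.43  0.31  0.05  1.3   0.   -1.85] F [-0.5 -0.3  0.6] M [ 0.04 -0.02 -0.01] gap 0.0855 grip 0
tool shift [-0.4737  0.1621  0.0823]
```

```bash
A='python3 -m jog'
$A '[[0.2,-0.0395,0.0134,0,0],[0.2,-0.0395,0.0134,0,0],[0.2,-0.0395,0.0134,0,0],[0.2,-0.0395,0.0134,0,0]]' >/dev/null
$A '[[0.2,-0.0395,0.0134,0,0],[0.2,-0.0395,0.0134,0,0],[0.2,-0.0395,0.0134,0,0],[0.2,-0.0395,0.0134,0,0]]' >/dev/null
$A '[[0.2,-0.0395,0.0134,0,0],[0.2,-0.0395,0.0134,0,0],[0.2,-0.0395,0.0134,0,0],[0.2,-0.0395,0.0134,0,0]]' >/dev/null
$A '[[0.2,0,0,0.04,0],[0.2,0,0,0.04,0],[0.2,0,0,0.02,0],[0.2,0,0,0.02,0],[0.2,0,0,0,0]]' | tail -6
python3 go.py 0.526 -0.2085 0.043
python3 - <<'E'
from h import *
t=env.read_camera("top"); s=env.read_camera("side")
cv2.imwrite("pics/g1.png",np.hstack([crop(t,300,160,80,90,5),crop(s,240,120,80,90,5)]))
E
```

```text
clock: 4.13
tcp_pos: [0.5233, -0.2077, 0.1178]
orientation: [-0.003, -0.212, 0.977, 0.003]
wrist_force: [-1.0, 1.2, -0.4]
finger_gap: 0.0342
grip_force: 0.0
t4.13 tcp [ 0.5233 -0.2077  0.1178] yaw -155.6 tilt [-0.007  0.004] j [-0.52  0.36 -0.2   1.02 -0.   -0.95] F [-1.   1.2 -0.4] M [0.   0.02 0.02] gap 0.0342 grip 0
tool shift [-0.0025 -0.0023  0.0748]
```

View pics/g1.png

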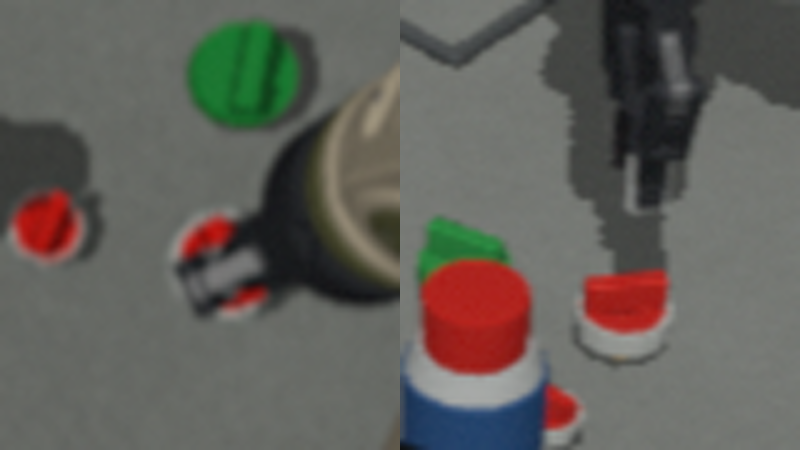

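The gripper stands over the cap, with its pads straddling the bar. I'll descend.

```bash
A='python3 -m jog'
$A '[[0.2,0,0,0.03,0],[0.2,0,0,0.02,0],[0.2,0,0,0.01,0],[0.2,0,0,0,0],[0.2,0,0,0,0]]' >/dev/null
python3 go.py 0.526 -0.2085 0.043
```

```text
t4.65 tcp [ 0.5265 -0.21    0.0634] yaw -155.5 tilt [ 0.001 -0.001] j [-0.52  0.41 -0.27  0.89 -0.   -0.95] F [0.4 0.7 0.6] M [-0.04  0.02 -0.02] gap 0.0341 grip 0
tool shift [-0.0002  0.0016  0.0204]
```

```bash
A='python3 -m jog'
$A '[[0.2,0,0.0015,0.01,0],[0.2,0,0,0.0085,0],[0.2,0,0,0,0],[0.2,0,0,0,0]]' 60 >/dev/null
python3 go.py 0.526 -0.2085 0.043
$A '[[1,0,0,0,0],[1,0,0,0,0],[1,0,0,0,0],[1,0,0,0,0],[1,0,0,0,0]]' 60 
python3 go.py 0.526 -0.2085 0.043
```

```text
t4.98 tcp [ 0.525  -0.2079  0.0435] yaw -155.5 tilt [-0.001  0.   ] j [-0.52  0.43 -0.3   0.84 -0.   -0.95] F [ 0.8  0.2 -0. ] M [ 0.   -0.03  0.01] gap 0.0345 grip 0
tool shift [-0.0007 -0.001   0.0005]
clock: 5.4
tcp_pos: [0.5256, -0.2083, 0.0441]
orientation: [0.0, -0.212, 0.977, -0.0]
wrist_force: [0.6, 0.1, 0.1]
finger_gap: 0.0106
grip_force: 61.7
t5.40 tcp [ 0.5256 -0.2083  0.0441] yaw -155.5 tilt [ 0.001 -0.   ] j [-0.52  0.43 -0.3   0.84 -0.   -0.95] F [0.6 0.1 0.1] M [-0.05 -0.04 -0.05] gap 0.0106 grip 62
tool shift [-0.0003 -0.0004  0.0011]
```

```bash
A='python3 -m jog'
$A '[[1,0,0,-0.02,0],[1,0,0,-0.035,0],[1,0,0,-0.04,0],[1,0,0,-0.04,0],[1,0,0,-0.04,0]]' 60 >/dev/null
$A '[[1,0,0,-0.04,0],[1,0,0,-0.04,0],[1,0,0,-0.03,0],[1,0,0,-0.01,0],[1,0,0,0,0]]' >/dev/null
python3 go.py 0.5737 0.2775 0.335
$A '[[1,0,0,0,7],[1,0,0,0,7],[1,0,0,0,7],[1,0,0,0,7],[1,0,0,0,7]]' >/dev/null
$A '[[1,0,0,0,7],[1,0,0,0,5.5],[1,0,0,0,3],[1,0,0,0,0],[1,0,0,0,0]]' >/dev/null
python3 go.py 0.5737 0.2775 0.335
```

```text
t6.23 tcp [ 0.5265 -0.2088  0.3426] yaw -155.5 tilt [ 0.006 -0.003] j [-0.52  0.29  0.25  1.53 -0.   -0.95] F [ 0.3 -0.2 -0.5] M [-0.01 -0.04  0.01] gap 0.0105 grip 62
tool shift [-0.2444  0.423   0.0062]
t7.07 tcp [ 0.5249 -0.2079  0.3373] yaw 154.1 tilt [-0.002  0.001] j [-0.52  0.29  0.24  1.53 -0.   -0.07] F [ 0.  -1.  -0.7] M [0.02 0.01 0.03] gap 0.0105 grip 62
tool shift [0.1683 0.4579 0.0027]
```

```bash
A='python3 -m jog'
$A '[[1,0.007,0.019,0,0],[1,0.014,0.038,0,0],[1,0.014,0.038,0,0],[1,0.014,0.038,0,0],[1,0.014,0.038,0,0]]' >/dev/null
$A '[[1,0.014,0.038,0,0],[1,0.014,0.038,0,0],[1,0.014,0.038,0,0],[1,0.014,0.038,0,0],[1,0.014,0.038,0,0]]' >/dev/null
$A '[[1,0.014,0.038,0,0],[1,0.014,0.038,0,0],[1,0.007,0.019,0,0],[1,0,0,0,0],[1,0,0,0,0]]' >/dev/null
$A '[[1,0,0,0,0],[1,0,0,0,0]]' >/dev/null
python3 go.py 0.5737 0.2775 0.335
python3 - <<'E'
from ov import *
t=env.read_camera("top"); s=env.read_camera("side")
p=env.get_state()["tcp_pos"]; z0=p[2]-.0281; th=np.radians(154); c=p[:2]
R=[]
for r,(u,v) in((t,(85,140)),(s,(150,170))):
    a=crop(r,u,v,80,100,5)
    for z,rad,col in((z0+.014,.0265,(255,0,0)),(z0,.0265,(255,0,255)),(z0-.016,.010,(0,255,0))): draw(a,r,u,v,5,circ(c,z,rad),col)
    draw(a,r,u,v,5,bar(c,z0+.034,th),(0,255,255)); R.append(a)
cv2.imwrite("pics/n1.png",np.hstack(R))
E
```

```text
t8.48 tcp [0.5744 0.2742 0.3386] yaw 153.9 tilt [-0.    -0.001] j [ 0.32  0.45  0.48  1.6  -0.    0.77] F [-0.1  0.4 -0.4] M [-0.03 -0.06 -0.06] gap 0.0106 grip 62
tool shift [0.0021 0.0027 0.0036]
```

View pics/n1.png

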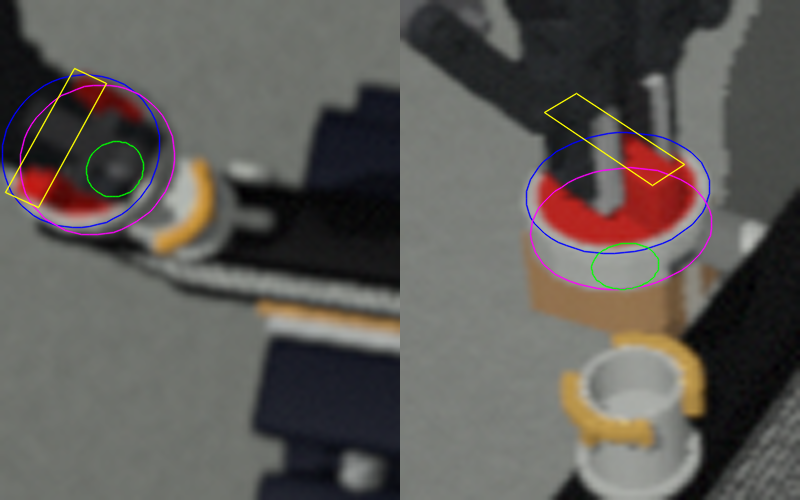

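The cap hangs in the gripper close to the model, at about (90,155) in the top crop and (618,215) in the side crop. I'll align it over the neck and lower it to just above the rim.

```bash
A='python3 -m jog'
$A '[[1,0.002,0.0027,0.01,0],[1,0,0,0.015,0],[1,0,0,0.01,0],[1,0,0,0.0055,0],[1,0,0,0,0]]' >/dev/null
$A '[[1,0,0,0,0],[1,0,0,0,0]]' >/dev/null
python3 go.py 0.5737 0.2775 0.298
python3 - <<'E'
from ov import *
t=env.read_camera("top"); s=env.read_camera("side")
p=env.get_state()["tcp_pos"]; z0=p[2]-.0281; th=np.radians(154); c=p[:2]
R=[]
for r,(u,v) in((t,(85,145)),(s,(165,190))):
    a=crop(r,u,v,57,80,7)
    for z,rad,col in((z0+.014,.0265,(255,0,0)),(z0,.0265,(255,0,255)),(z0-.016,.010,(0,255,0))): draw(a,r,u,v,7,circ(c,z,rad),col)
    draw(a,r,u,v,7,circ((.5737,.2775),.248,.022),(0,0,255)); R.append(a)
cv2.imwrite("pics/n2.png",np.hstack(R))
E
```

```text
t9.17 tcp [0.5741 0.2784 0.2992] yaw 153.9 tilt [0.001 0.   ] j [ 0.33  0.44  0.37  1.5  -0.    0.78] F [ 0.5  0.8 -1.3] M [-0.03  0.01 -0.02] gap 0.0104 grip 62
tool shift [ 0.     -0.001   0.0012]
```

View pics/n2.png

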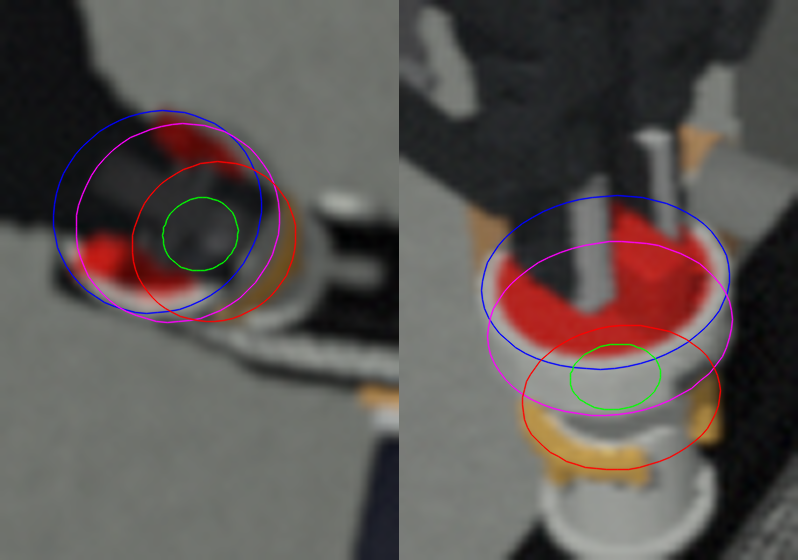

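In the side view the cap at (606,305) sits on the model outline within about 0.5 mm and is centred over the collar at (620,395). I'll lower it gently and watch the forces.

```bash
A='python3 -m jog'
$A '[[1,0,-0.0005,0.006,0],[1,0,0,0.006,0],[1,0,0,0.004,0],[1,0,0,0,0],[1,0,0,0,0]]' >/dev/null
python3 go.py 0.5739 0.2775 0.276
$A '[[1,0,0,0.002,0],[1,0,0,0,0]]' >/dev/null
python3 go.py 0.5739 0.2775 0.276
$A '[[1,0,0,0.002,0],[1,0,0,0,0]]' >/dev/null
python3 go.py 0.5739 0.2775 0.276
$A '[[1,0,0,0.002,0],[1,0,0,0,0]]' >/dev/null
python3 go.py 0.5739 0.2775 0.276
```

```text
t9.68 tcp [0.5732 0.2781 0.2815] yaw 154.0 tilt [-0.001 -0.001] j [ 0.33  0.44  0.32  1.46 -0.    0.78] F [ 0.  -0.2 -0.1] M [ 0.   -0.02 -0.  ] gap 0.0102 grip 62
tool shift [-0.0009 -0.0003  0.0055]
t9.85 tcp [0.5736 0.2782 0.2801] yaw 154.0 tilt [-0. -0.] j [ 0.33  0.44  0.32  1.45 -0.    0.78] F [ 0.5  0.  -2.3] M [-0.03  0.02 -0.02] gap 0.0108 grip 62
tool shift [-0.0006 -0.0005  0.0041]
t10.02 tcp [0.5735 0.2782 0.278 ] yaw 154.0 tilt [-0. -0.] j [ 0.33  0.44  0.31  1.45 -0.    0.78] F [-0.6  0.9 -0.9] M [-0.05  0.01 -0.02] gap 0.0100 grip 62
tool shift [-0.0006 -0.0005  0.002 ]
t10.18 tcp [0.5735 0.2782 0.2759] yaw 154.0 tilt [-0. -0.] j [ 0.33  0.44  0.31  1.44 -0.    0.78] F [-0.8  0.6 -0.7] M [-0.   -0.04  0.  ] gap 0.0103 grip 62
tool shift [-0.0007 -0.0004 -0.0001]
```

```bash
A='python3 -m jog'
$A '[[1,0,0,0.001,0],[1,0,0,0,0]]' >/dev/null; python3 go.py
$A '[[1,0,0,0.001,0],[1,0,0,0,0]]' >/dev/null; python3 go.py
$A '[[1,0,0,0.001,0],[1,0,0,0,0]]' >/dev/null; python3 go.py
$A '[[1,0,0,0.001,0],[1,0,0,0,0]]' >/dev/null; python3 go.py
```

```text
t10.35 tcp [0.5735 0.2782 0.2751] yaw 154.0 tilt [-0. -0.] j [ 0.33  0.44  0.31  1.44 -0.    0.78] F [ 0.4 -0.9 -0.2] M [-0.01 -0.03  0.02] gap 0.0105 grip 62
t10.52 tcp [0.5736 0.2782 0.2743] yaw 154.0 tilt [ 0. -0.] j [ 0.33  0.44  0.3   1.44 -0.    0.78] F [-0.4 -0.5  0.6] M [-0.02 -0.03 -0.01] gap 0.0107 grip 62
t10.68 tcp [0.5737 0.2782 0.2735] yaw 154.0 tilt [0. 0.] j [ 0.33  0.44  0.3   1.44 -0.    0.78] F [-0.2 -1.   2.1] M [-0.06  0.1  -0.02] gap 0.0100 grip 62
t10.85 tcp [0.5737 0.2782 0.2726] yaw 154.0 tilt [0.001 0.   ] j [ 0.33  0.44  0.3   1.43 -0.    0.78] F [-0.6 -0.4  3.7] M [-0.06  0.2  -0.02] gap 0.0102 grip 62
```

The force rises at 2 N/mm from exactly the predicted valve-contact height, so the ears are in the gaps. I'll press further.

```bash
A='python3 -m jog'
$A '[[1,0,0,0.0015,0],[1,0,0,0.0015,0],[1,0,0,0,0]]' 80 >/dev/null; python3 go.py
$A '[[1,0,0,0.001,0],[1,0,0,0.001,0],[1,0,0,0,0]]' >/dev/null; python3 go.py
$A '[[1,0,0,0.001,0],[1,0,0,0,0],[1,0,0,0,0]]' >/dev/null; python3 go.py
```

```text
t11.10 tcp [0.5737 0.2783 0.2702] yaw 154.0 tilt [0.002 0.   ] j [ 0.33  0.44  0.29  1.43 -0.    0.78] F [-2.4 -0.9  8.5] M [-0.19  0.45 -0.04] gap 0.0097 grip 84
t11.35 tcp [0.5737 0.2783 0.269 ] yaw 154.0 tilt [0.002 0.001] j [ 0.33  0.43  0.29  1.42 -0.    0.78] F [-2.7 -1.  11.9] M [-0.28  0.66 -0.01] gap 0.0101 grip 85
t11.60 tcp [0.5737 0.2783 0.2686] yaw 154.0 tilt [0.003 0.001] j [ 0.33  0.43  0.29  1.42 -0.    0.78] F [-2.6 -1.4 11.8] M [-0.28  0.71 -0.  ] gap 0.0099 grip 85
```

```bash
A='python3 -m jog'
$A '[[1,0,0,0.001,0],[1,0,0,0.0006,0],[1,0,0,0,0],[1,0,0,0,0]]' >/dev/null; python3 go.py
$A '[[1,0,0,0.0006,0],[1,0,0,0,0],[1,0,0,0,0]]' >/dev/null; python3 go.py
```

```text
t11.93 tcp [0.5738 0.2783 0.2675] yaw 154.0 tilt [0.003 0.001] j [ 0.33  0.43  0.28  1.42 -0.    0.78] F [-4.  -2.3 13.9] M [-0.42  0.82  0.01] gap 0.0099 grip 85
t12.18 tcp [0.5738 0.2783 0.2671] yaw 154.0 tilt [0.004 0.001] j [ 0.33  0.43  0.28  1.42 -0.    0.78] F [-3.5 -1.4 13.8] M [-0.36  0.91  0.01] gap 0.0093 grip 85
```

```bash
A='python3 -m jog'
$A '[[1,0,0,0.0008,0],[1,0,0,0,0],[1,0,0,0,0]]' >/dev/null; python3 go.py
$A '[[1,0,0,0,3],[1,0,0,0,3],[1,0,0,0,3],[1,0,0,0,3],[1,0,0,0,0]]' >/dev/null; python3 go.py
$A '[[1,0,0,0,3],[1,0,0,0,3],[1,0,0,0,0]]' >/dev/null; python3 go.py
```

```text
t12.43 tcp [0.5738 0.2783 0.2665] yaw 154.0 tilt [0.004 0.001] j [ 0.33  0.43  0.28  1.41 -0.    0.78] F [-4.3 -1.8 14.6] M [-0.37  0.95  0.  ] gap 0.0100 grip 85
t12.85 tcp [0.5745 0.2786 0.2668] yaw 141.9 tilt [0.006 0.002] j [ 0.33  0.43  0.28  1.41 -0.    0.99] F [-2.2 -0.8 15. ] M [-0.19  0.51  0.  ] gap 0.0099 grip 85
t13.10 tcp [0.5747 0.2786 0.2668] yaw 135.9 tilt [0.006 0.002] j [ 0.33  0.43  0.28  1.41 -0.    1.1 ] F [-1.9 -0.4 15. ] M [-0.2   0.47  0.04] gap 0.0095 grip 85
```

```bash
A='python3 -m jog'
$A '[[1,0,0,0,3],[1,0,0,0,3],[1,0,0,0,0]]' >/dev/null; python3 go.py
$A '[[1,0,0,0,3],[1,0,0,0,3],[1,0,0,0,0]]' >/dev/null; python3 go.py
$A '[[1,0,0,0,3],[1,0,0,0,3],[1,0,0,0,0]]' >/dev/null; python3 go.py
$A '[[1,0,0,0,3],[1,0,0,0,3],[1,0,0,0,0]]' >/dev/null; python3 go.py
```

```text
t13.35 tcp [0.5749 0.2787 0.2669] yaw 129.9 tilt [0.006 0.002] j [ 0.33  0.43  0.28  1.41 -0.    1.2 ] F [-0.8  0.1 13.9] M [-0.17  0.33  0.  ] gap 0.0099 grip 85
t13.60 tcp [0.575  0.2787 0.2669] yaw 123.9 tilt [0.007 0.002] j [ 0.33  0.43  0.28  1.41 -0.    1.31] F [-1.2  0.1 15.7] M [-0.12  0.3   0.  ] gap 0.0098 grip 85
t13.85 tcp [0.5751 0.2787 0.2669] yaw 117.9 tilt [0.007 0.002] j [ 0.33  0.43  0.28  1.41 -0.    1.41] F [ 0.1 -1.  15. ] M [-0.12  0.21 -0.01] gap 0.0099 grip 85
t14.10 tcp [0.5752 0.2787 0.2669] yaw 111.9 tilt [0.007 0.002] j [ 0.33  0.43  0.28  1.41 -0.    1.52] F [-0.6 -0.2 14.2] M [-0.09  0.18  0.  ] gap 0.0101 grip 85
```

```bash
A='python3 -m jog'
$A '[[1,0,0,0,3],[1,0,0,0,3],[1,0,0,0,0]]' >/dev/null; python3 go.py
$A '[[1,0,0,0,3],[1,0,0,0,0]]' >/dev/null; python3 go.py
$A '[[1,0,0,0,3],[1,0,0,0,0]]' >/dev/null; python3 go.py
$A '[[1,0,0,0,3],[1,0,0,0,0]]' >/dev/null; python3 go.py
```

```text
t14.35 tcp [0.5752 0.2788 0.267 ] yaw 105.9 tilt [0.007 0.002] j [ 0.33  0.43  0.28  1.41 -0.    1.62] F [-0.1  0.6 14.6] M [ 0.    0.19 -0.  ] gap 0.0097 grip 85
t14.52 tcp [0.5753 0.2787 0.267 ] yaw 102.9 tilt [0.007 0.002] j [ 0.33  0.43  0.28  1.41 -0.    1.67] F [ 0.1 -0.3 15.7] M [-0.03  0.13  0.04] gap 0.0100 grip 85
t14.68 tcp [0.5753 0.2788 0.267 ] yaw 99.9 tilt [0.007 0.002] j [ 0.33  0.43  0.28  1.41 -0.    1.72] F [-0.6 -0.  14.9] M [-0.05  0.11 -0.04] gap 0.0102 grip 85
t14.85 tcp [0.5753 0.2788 0.267 ] yaw 96.9 tilt [0.007 0.002] j [ 0.33  0.43  0.28  1.41 -0.    1.78] F [-0.7 -0.2 15.8] M [-0.06  0.14  0.02] gap 0.0102 grip 85
```

```bash
A='python3 -m jog'
$A '[[1,0,0,0,2],[1,0,0,0,0]]' >/dev/null; python3 go.py
$A '[[1,0,0,0,2],[1,0,0,0,0]]' >/dev/null; python3 go.py
$A '[[1,0,0,0,2],[1,0,0,0,0]]' >/dev/null; python3 go.py
$A '[[1,0,0,0,2],[1,0,0,0,0]]' >/dev/null; python3 go.py
```

```text
t15.02 tcp [0.5751 0.2788 0.267 ] yaw 94.9 tilt [0.007 0.002] j [0.33 0.43 0.28 1.41 0.   1.81] F [-0.6 -0.2 15. ] M [-0.04  0.17  0.09] gap 0.0095 grip 85
t15.18 tcp [0.5748 0.2789 0.2669] yaw 92.9 tilt [0.006 0.002] j [0.33 0.43 0.28 1.41 0.   1.85] F [-1.2  0.6 15.2] M [0.03 0.34 0.04] gap 0.0099 grip 85
t15.35 tcp [0.5746 0.2789 0.2669] yaw 90.9 tilt [0.006 0.002] j [0.33 0.43 0.28 1.41 0.   1.88] F [-2.8 -0.8 15.6] M [0.07 0.49 0.26] gap 0.0094 grip 85
t15.52 tcp [0.5746 0.2789 0.2669] yaw 89.0 tilt [0.006 0.002] j [0.33 0.43 0.28 1.41 0.   1.91] F [-1.7  0.1 14. ] M [-0.03  0.5   0.52] gap 0.0100 grip 85
```

The stop is met at about 92° yaw, where Mz rises. I'll back off slightly, ease up so the spring seats the cap, and release.

```bash
A='python3 -m jog'
$A '[[1,0,0,0,-3],[1,0,0,-0.0015,0],[1,0,0,-0.0015,0],[1,0,0,0,0]]' >/dev/null; python3 go.py
$A '[[1,0,0,-0.001,0],[1,0,0,0,0]]' >/dev/null; python3 go.py
$A '[[1,0,0,-0.0007,0],[1,0,0,0,0]]' >/dev/null; python3 go.py
```

```text
t15.85 tcp [0.5746 0.2789 0.2688] yaw 92.0 tilt [0.005 0.002] j [0.33 0.43 0.29 1.42 0.   1.86] F [-1.8  0.  11.6] M [0.14 0.23 0.13] gap 0.0097 grip 85
t16.02 tcp [0.5746 0.279  0.2694] yaw 92.0 tilt [0.004 0.002] j [0.33 0.43 0.29 1.42 0.   1.86] F [-0.2  0.4  8.3] M [0.23 0.05 0.23] gap 0.0101 grip 84
t16.18 tcp [0.5745 0.279  0.2696] yaw 92.0 tilt [0.004 0.002] j [0.33 0.44 0.29 1.42 0.   1.86] F [0.6 0.7 7.6] M [ 0.29 -0.08  0.16] gap 0.0093 grip 84
```

```bash
A='python3 -m jog'
$A '[[1,0,0,-0.001,0],[1,0,0,0,0]]' >/dev/null; python3 go.py
$A '[[1,0,0,-0.001,0],[1,0,0,0,0]]' >/dev/null; python3 go.py
$A '[[1,0,0,-0.001,0],[1,0,0,0,0]]' >/dev/null; python3 go.py
```

```text
t16.35 tcp [0.5745 0.2789 0.2704] yaw 92.0 tilt [0.004 0.002] j [0.33 0.44 0.29 1.42 0.   1.86] F [0.9 1.2 7.5] M [ 0.28 -0.14  0.15] gap 0.0098 grip 84
t16.52 tcp [0.5745 0.2789 0.2707] yaw 92.0 tilt [0.003 0.002] j [0.33 0.44 0.29 1.43 0.   1.86] F [3.3 2.4 4.8] M [ 0.53 -0.47  0.16] gap 0.0098 grip 84
t16.68 tcp [0.5745 0.2789 0.2708] yaw 92.0 tilt [0.001 0.001] j [0.33 0.44 0.3  1.43 0.   1.86] F [2.7 2.8 0.6] M [ 0.81 -0.81  0.15] gap 0.0101 grip 83
```

The cap's height holds while the force drops to zero, so the ears are bearing under the collar. I'll open and retreat.

```bash
A='python3 -m jog'
$A '[[0.2,0,0,0,0],[0.2,0,0,0,0],[0.2,0,0,0,0],[0.2,0,0,0,0]]' >/dev/null; python3 go.py
$A '[[0.2,0,0,-0.01,0],[0.2,0,0,-0.03,0],[0.2,0,0,-0.03,0],[0.2,0,0,-0.03,0],[0.2,0,0,0,0]]' >/dev/null
$A '[[0.2,0.04,0,0,0],[0.2,0.04,0,0,0],[0.2,0.04,0,0,0],[0.2,0,0,0,0],[0.2,0,0,0,0]]' >/dev/null;python3 go.py
python3 - <<'E'
from ov import *
t=env.read_camera("top"); s=env.read_camera("side")
R=[]; c=(.574,.278); z0=.242
for r,(u,v) in((t,(85,145)),(s,(165,190))):
    a=crop(r,u,v,57,80,7)
    for z,rad,col in((z0+.014,.0265,(255,0,0)),(z0,.0265,(255,0,255))): draw(a,r,u,v,7,circ(c,z,rad),col)
    draw(a,r,u,v,7,bar(c,z0+.034,np.radians(92)),(0,255,255)); R.append(a)
cv2.imwrite("pics/f.png",np.hstack(R))
E
```

```text
t17.02 tcp [0.5731 0.2778 0.2704] yaw 92.0 tilt [-0.001 -0.001] j [ 0.33  0.44  0.29  1.43 -0.    1.86] F [-0.2 -0.2 -0.1] M [-0.   -0.05  0.03] gap 0.0342 grip 0
t17.85 tcp [0.5689 0.4003 0.3694] yaw 92.2 tilt [-0.002 -0.001] j [ 0.5   0.63  0.86  1.8  -0.    2.03] F [ 0.1 -1.1 -0.3] M [-0.02  0.02 -0.04] gap 0.0338 grip 0
```

View pics/f.png

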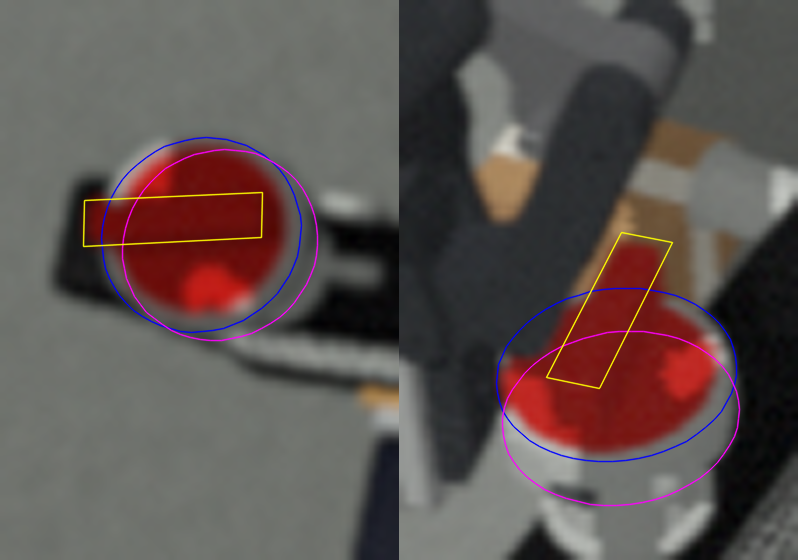

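The final view shows the cap level on the neck, at about (205,235) in the top crop and (620,395) in the side crop. It matches the model of the locked pose, and the gripper is clear.

```bash
python3 -c "
from workcell import env
print(env.hand_in())"
```

```text
the job is handed in; nothing more can be done
None
```

The job is handed in: the cap is on the neck, turned clockwise to the stop and released, and the last pictures match the locked position; the hand-in returned no verdict.

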